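Tip the peppermint ball out of a two-section snack dish

ROBOT

A 6-joint arm with a two-finger parallel gripper is mounted at the origin on the work surface. World frame = base frame: x ahead of the robot, y to its left, z up, the work surface at z = 0. Lengths are in m, angles in rad, forces in N, time in s.
With the tool pointing down it reaches from about 0.3 to 0.825 m from the base axis. Payload 5.4 kg.
Tool frame: the origin (TCP) lies at the very end of the fingers, on their centre line; the grasp point (between the pads) lies robot.tcp_to_grasp behind it (robot.tcp_to_grasp is the distance from the TCP to the grasp point, in m); y points along the fingers, x is the direction in which the jaws open and shut, and the axes are right-handed (so a half turn about y gives the same grasp; the last joint's range is limited). The gripper opens to 92 mm and grips with 3 to 60 N. Pads are 20 mm wide; open, the fingers measure 128 mm over their backs; the gripper's body (75 mm by 189 mm) begins 69 mm behind the grasp point.
Start: joints at [-1.437, 0.158, 1.597, -0, 1.386, -0.21], TCP at [0.194, -0.541, 0.215] pointing down, gripper open.
Joint ranges: [-2.91, 2.91], [-0.94, 2.29], [0.18, 2.7], [-1.29, 4.43], [0.17, 2.64], [-3, 3]. Speed limits (rad/s): [2.57, 2.57, 3.14, 3.14, 3.14, 3.14].

INTERFACE

Orientations are given as a rotation vector (axis times angle).
In Python, from station import robot, read_camera gives the robot as it stands.
- The arm moves only by the shell command python3 -m creep 'ROWS' [FORCE]. ROWS is JSON, one flat list of numbers, 5 for each row, row after row: the shift along the tool's x, y, z in mm, then the turn about the tool's y in degrees, then the opening, from -1 (shut) to 1 (fully open). In form: [tx, ty, tz, roll, fingers, tx, ty, tz, roll, fingers, ...]. A call has 1 to 12 rows; each row is the pose to reach, as a shift and turn from the pose commanded when the call began, along the tool's axes at that moment; what a row does not reach only later rows make up. A row lasts 1/12 s, in which the tool goes at most 41.7 mm and 7.16 degrees, less where a joint would pass 70% of its speed; a pose out of reach is approached as far as the arm can. A call with a gripper value outside its range is refused whole. The fingers move at their own pace and stop on an object; FORCE is the grip in N (left out, the last holds). Time passes only in rows, so rows that repeat a pose let the fingers close. It gives the time, the measured TCP pose, the force and the opening at its end, in the units of the state.
- robot.observe(): the state, without advancing time (a new reading comes with each control period).
- read_camera(name): name is "scene" or "top"; returns a dict with "img" (480x640x3 uint8, red, green, blue), "range_z" (480x640 float32, m along the optical axis (not along the pixel's ray), 0 where there is no reading), "fx", "fy", "cx", "cy" (pixels), "position" and "orientation" of the camera in the world. Camera axes: x right, y down, z forward; pixel columns grow to the right and rows downward; lengths in m; the calibration is good to about 2 mm. A picture is of the moment at which its call begins.
- robot.hand_in(): hands the job in, once; it reports no verdict.
The state is a dict: "time": time; "joint_pos": joint angles; "qvel": joint speeds; "tau": joint torques, N m; "ee_pos": TCP position; "ee_rot": TCP orientation; "force": force on the tool from outside, world axes, zero at the start; "ft_torque": the same for the moment, N m; "width": finger opening in m.
Only numpy, scipy, OpenCV 4.12 (cv2) and the standard library are available. Lean on these libraries where they do the work, as an engineer would, in place of code of your own. Each camera call takes 0.05 s, during which the arm holds its last target.

TASK

Pick up the green two-section dish by its wooden grip, turn it so that the section with the red-and-white peppermint ball faces down when you tip it, and let only the peppermint ball roll out into the white bowl. The walnut must stay in the dish and the bowl must stay where it stands; then set the dish gently back down, upright, on bare counter.

Things in the scene. Friction and masses are not known exactly. Their poses are not given: they have to be found in the camera images.
- dish: Green dish, 196 (x) by 94 (y) mm, 0.3 kg. Origin: centre of underside. Wall along y at x=0 (6 thick, 42 high) parts +x and -x sections: floor top z=4 to 55 mm from wall, then 20 degree ramp to open lip 98 mm from it, z=20. Side walls 36 high. Wooden grip fin on the wall: 12 (x) by 46 (y), z=39 to 95. Tipped 45 degrees to one side, that side's ball rolls out; the wall holds the other.
- candy: Peppermint ball, red with white stripes, hard, 30 mm diameter, 20 g. Origin: its centre; its orientation means nothing. Starts alone in either section of the dish.
- walnut: Brown walnut, a 30 mm ball, 15 g. Origin: its centre; its orientation means nothing. Starts alone in the other section of the dish.
- bowl: White ceramic bowl, rim 180 mm across and 70 mm high, wall 5 mm, 0.6 kg, loose, empty. Origin: centre of underside, z up. On the other side (left or right) of the counter from the dish. Between them lie two steel biscuit cutters (25 mm high), further out a red cup with a candy cane (about 140 mm high).
There are look-alikes about, which are no part of the job. Of the things like the dish, leave any that is pink; of the rest the smaller one is meant.

How it is judged:
By the outcome, as a careful person would: the job done as asked, in the order asked, and still so for the second after the job is handed in, with the robot touching nothing.
It also fails if it takes over 70 s, if anything falls off the work surface, if the arm or the gripper's body presses on something with over 40 N, if the wrist force passes 120 N, or if a joint passes its speed limit or range.

## Working session

There is one attempt and no reset: what is moved stays moved. The work goes in short steps, Python scripts to look and compute and a shell command to move; the robot and the scene stay as the last step left them, time stands still between calls to the robot, and variables do not carry over. Pictures are saved under pics/ and viewed, and the job is handed in when it is done.

```bash
ls; mkdir -p pics
python3 - <<'E'
from station import robot, read_camera
import cv2,numpy as np
print(robot.observe(), robot.tcp_to_grasp)
for n in("scene","top"):
    c=read_camera(n); cv2.imwrite(f"pics/{n}0.png",c["img"][...,::-1]); print({k:v for k,v in c.items() if k not in("img","range_z")})
    np.savez(f"{n}0.npz",**c)
E
```

```text
pics
{'time': 0.0, 'joint_pos': array([-1.43709869e+00,  1.59054057e-01,  1.59818994e+00, -1.95562814e-05,
        1.38618544e+00, -2.10134076e-01]), 'qvel': array([-3.56009543e-04, -1.79323204e-03,  7.85720946e-04, -3.71618458e-08,
        2.06779319e-03, -2.26425310e-03]), 'tau': array([ 1.64308972e-04, -3.85575628e+01, -3.22106659e+01,  7.00432132e-02,
        3.79640423e-02, -1.45695799e-04]), 'ee_pos': array([ 0.19370361, -0.54074508,  0.21363728]), 'ee_rot': array([-1.35110127,  0.95314762, -0.95106001]), 'force': array([-0.09427284, -0.00137243,  1.09378256]), 'ft_torque': array([0.01909025, 0.02353839, 0.00215327]), 'width': 0.09165029725169728} 0.0187
{'fx': 434.41988554134156, 'fy': 434.41988554134156, 'cx': 319.65325594896257, 'cy': 249.20009251036555, 'position': array([0.72688058, 0.41305501, 0.59275395]), 'orientation': array([-0.86555035, -2.62270741,  0.979537  ])}
{'fx': 598.7703307498494, 'fy': 598.7703307498494, 'cx': 316.15900211004003, 'cy': 245.00891078979222, 'position': array([0.29983832, 0.0138864 , 1.0747736 ]), 'orientation': array([-2.13303243,  2.17119615, -0.12792626])}
```

View pics/scene0.png

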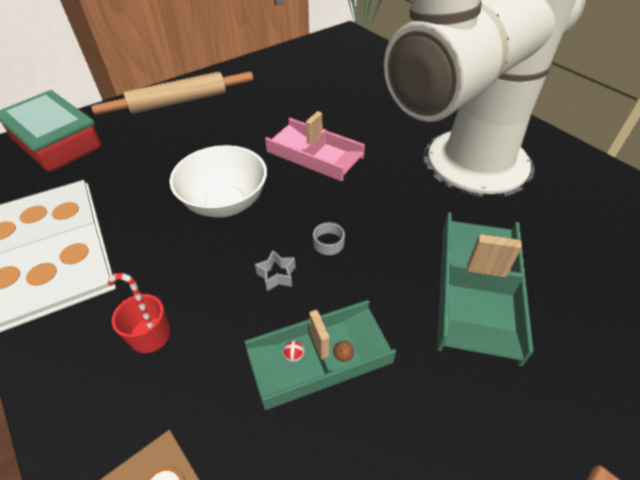

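View pics/top0.png

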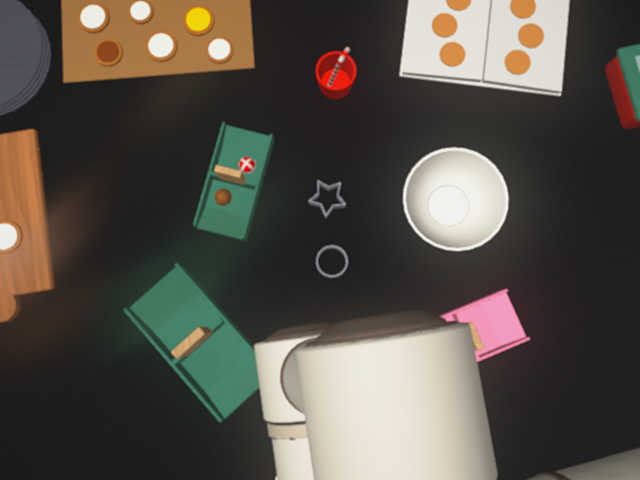

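```bash
cat > h.py <<'E'
import numpy as np,cv2
from scipy.spatial.transform import Rotation as R
def cast(c,u,v,z):
    Rm=R.from_rotvec(c["orientation"]).as_matrix(); d=Rm@np.array([(u-c["cx"])/c["fx"],(v-c["cy"])/c["fy"],1.])
    p=np.array(c["position"]); return p+d*(z-p[2])/d[2]
def cloud(c):
    v,u=np.mgrid[:480,:640]; z=c["range_z"]
    P=np.stack([(u-c["cx"])/c["fx"]*z,(v-c["cy"])/c["fy"]*z,z],-1)
    return P@R.from_rotvec(c["orientation"]).as_matrix().T+c["position"]
E
python3 - <<'E'
from h import *
from station import robot
np.set_printoptions(precision=4,suppress=True)
print(R.from_rotvec(robot.observe()["ee_rot"]).as_matrix())
print([a for a in dir(robot) if a[0]!='_'])
for n in("top","scene"):
    c=dict(np.load(n+"0.npz")); P=cloud(c); hsv=cv2.cvtColor(c["img"],cv2.COLOR_RGB2HSV)
    ok=c["range_z"]>0
    print(n, "table z med",np.median(P[ok][:,2]))
    g=cv2.inRange(hsv,(65,80,40),(90,255,255))&(ok*255).astype(np.uint8)
    k,l,s,ce=cv2.connectedComponentsWithStats(g)
    for i in range(1,k):
        if s[i,4]>800:
            q=P[l==i]; print("green",s[i],ce[i],q.min(0),q.max(0)); 
            r=cv2.minAreaRect((q[:,:2]*1000).astype(np.float32)); print(r)
    w=cv2.inRange(hsv,(0,0,120),(179,60,255))
    k,l,s,ce=cv2.connectedComponentsWithStats(w)
    for i in range(1,k):
        if s[i,4]>800:
            q=P[(l==i)&ok]; 
            if len(q): print("white",s[i],ce[i],q.min(0),q.max(0))
    im=c["img"]; 
    b=(190,115,280,245) if n=="top" else (235,290,400,410)
    cv2.imwrite(f"pics/crop_{n}.png",cv2.resize(im[b[1]:b[3],b[0]:b[2],::-1],None,fx=4,fy=4,interpolation=2))
E
```

```text
[[ 0.3371 -0.0003  0.9415]
 [-0.9415  0.0016  0.3371]
 [-0.0016 -1.      0.0003]]
['IKError', 'hand_in', 'observe', 'tcp_to_grasp']
top table z med 0.0013217195014492145
green [616  44  24  77 953] [631.0598  73.3137] [ 0.6352 -0.5922 -0.0032] [ 0.8068 -0.5131  0.0809]
((729.2793579101562, -536.9281005859375), (62.77143478393555, 179.5989990234375), 73.7281494140625)
green [ 192  122   82  119 5068] [233.2072 182.6026] [ 0.4458  0.0959 -0.0066] [0.6723 0.2465 0.045 ]
((559.08837890625, 170.788330078125), (106.70692443847656, 208.29872131347656), 74.28743743896484)
green [  123   262   136   161 10093] [196.9351 340.4307] [ 0.128   0.1253 -0.0063] [0.4104 0.3704 0.0585]
((274.5953369140625, 235.53231811523438), (277.2946472167969, 138.3326416015625), 40.925418853759766)
white [  399     0   171    96 11392] [486.5226  44.762 ] [ 0.7075 -0.4617 -0.005 ] [ 0.9029 -0.1393  0.0295]
white [ 403  147  106  104 8699] [455.3505 198.7062] [ 0.4148 -0.33   -0.0052] [ 0.6153 -0.1295  0.0768]
white [  254   325   242   155 31496] [376.567  407.6268] [ 0.0316 -0.0883 -0.0049] [0.2962 0.1345 0.7386
[... 591 characters left out ...]
38), (118.10004425048828, 209.16146850585938), 74.24796295166016)
white [   0    0  103  111 8345] [41.57   54.9367] [ 0.4418 -1.7962 -0.5301] [ 0.8461 -0.6087  0.0757]
white [ 308    0   49   34 1255] [329.8757  13.2207] [-1.1598 -1.8031 -0.5426] [-0.0827 -0.7406  0.003 ]
white [  385     0   201   194 18638] [493.7545  82.8986] [-0.8837 -1.1774 -0.3811] [0.2927 0.1087 0.3924]
white [   6   95   72   43 1663] [ 41.1756 115.4552] [ 0.6628 -0.7076  0.0713] [ 0.7777 -0.5345  0.0781]
white [ 169  145   98   71 5306] [218.4518 179.0986] [ 0.3708 -0.4055 -0.0036] [ 0.5941 -0.1259  0.0727]
white [    0   180   116   152 10279] [ 51.8404 255.4917] [ 0.7082 -0.4793 -0.004 ] [ 0.9265 -0.0281  0.1388]
```

```bash
python3 -m creep --help 2>&1 | head -30
```

```text
invalid input: not JSON, or not a number
```

View pics/crop_top.png

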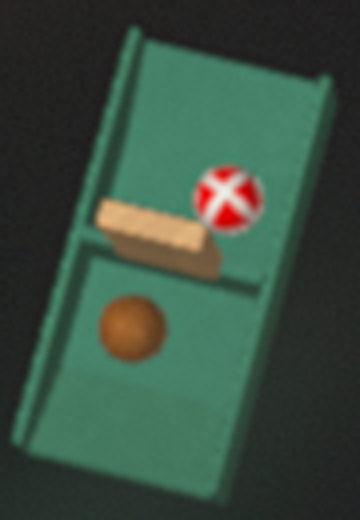

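View pics/crop_scene.png

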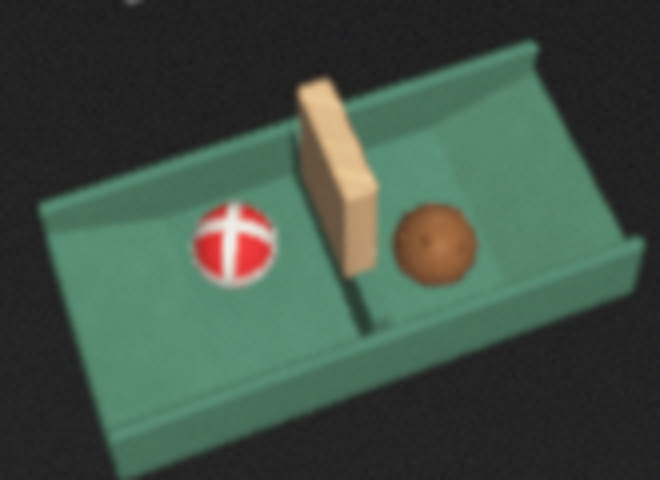

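```bash
python3 -m creep '[60,0,0,0,1,120,0,0,0,1,180,0,0,0,1,240,0,0,0,1,300,0,0,0,1,340,0,0,0,1,400,0,0,0,1,440,0,0,0,1]'
python3 - <<'E'
from h import *
from station import robot
np.set_printoptions(precision=4,suppress=True)
o=robot.observe();print(R.from_rotvec(o["ee_rot"]).as_matrix(),o["joint_pos"],o["time"])
E
```

```text
time: 0.77
ee_pos: [0.2918, -0.8172, 0.2137]
ee_rot: [-1.355, 0.95, -0.955]
force: [0.1, -1.3, 0.8]
width: 0.0918
[[ 0.337   0.0015  0.9415]
 [-0.9415 -0.0037  0.337 ]
 [ 0.004  -1.      0.0002]] [-1.3667  1.0779  0.295   0.0008  1.7648 -0.1395] 0.7667
```

The smaller green dish at top (233,182) / scene (317,355) holds both balls, so it is the one meant. The larger green dish, top (197,342), and the pink one, top (485,325), are look-alikes. The crops confirm it: the peppermint is in the far (+x) section at top (247,164) and the walnut in the near section at (223,197). The tool stays vertical even at the edge of reach, so the tip has to come from letting the dish pivot in the grip against a support. Next I'll measure everything.

Run:
```python
from h import *
np.set_printoptions(precision=4,suppress=True)
for n in("top","scene"):
    c=dict(np.load(n+"0.npz")); P=cloud(c); hsv=cv2.cvtColor(c["img"],cv2.COLOR_RGB2HSV); ok=c["range_z"]>0
    m=ok&(abs(P[...,0]-.55)<.1)&(abs(P[...,1]-.165)<.1)&(P[...,2]>.088)&(P[...,2]<.11)
    q=P[m]; r=cv2.minAreaRect((q[:,:2]*1000).astype(np.float32)); print(n,"fin top",len(q),q.mean(0),r)
    for nm,lo,hi in(("red",(0,150,60),(8,255,255)),("brown",(8,110,30),(18,255,200))):
        mm=(cv2.inRange(hsv,lo,hi)>0)&ok&(abs(P[...,0]-.55)<.12)&(abs(P[...,1]-.165)<.1)&(P[...,2]<.04)
        v,u=np.nonzero(mm); 
        if len(u): print(nm,len(u),u.mean(),v.mean(),cast(c,u.mean(),v.mean(),.019),P[mm][:,2].max())
    # bowl rim
    m=ok&(np.hypot(P[...,0]-.51,P[...,1]+.235)<.13)&(P[...,2]>.062)&(P[...,2]<.085)
    q=P[m]; (x,y),rad=cv2.minEnclosingCircle((q[:,:2]*1000).astype(np.float32)); A=np.c_[2*q[:,:2],np.ones(len(q))]; s=np.linalg.lstsq(A,(q[:,:2]**2).sum(1),rcond=None)[0]; print("bowl",x,y,rad,s[:2],np.sqrt(s[2]+s[0]**2+s[1]**2),len(q))
    # tin top
    m=ok&(P[...,0]>.55)&(P[...,0]<.9)&(P[...,1]<-.48)&(P[...,1]>-.8)&(P[...,2]>.06)&(P[...,2]<.1)
    q=P[m]
    r=cv2.minAreaRect((q[:,:2]*1000).astype(np.float32)); print("tin",len(q),np.median(q[:,2]),r,cv2.boxPoints(r))
    m=ok&(P[...,2]>.012)&(P[...,2]<.2)
    for y in np.arange(-.8,.4,.04):  # occupancy print
        print("%.2f "%y+"".join("#" if (m&(abs(P[...,0]-x)<.02)&(abs(P[...,1]-y)<.02)).sum()>6 else "." for x in np.arange(.2,.95,.04)))
# bowl profile from scene+top
c=dict(np.load("top0.npz")); P=cloud(c); d=np.hypot(P[...,0]-.51,P[...,1]+.23)
```

```text
top fin top 200 [0.5515 0.1663 0.0944] ((552.1069946289062, 166.55691528320312), (45.82243728637695, 12.903100967407227), 73.60301971435547)
red 74 246.82432432432432 164.7972972972973 [0.5831 0.1442 0.019 ] 0.03745506829076395
brown 201 222.22388059701493 196.0497512437811 [0.5263 0.1886 0.019 ] 0.03642237956895222
bowl 503.1051330566406 -218.4755096435547 89.8366928100586 [ 0.5029 -0.2178] 0.08539304256209733 1431
tin 1053 0.07293527743063843 ((704.5140380859375, -528.382080078125), (37.659523010253906, 137.16802978515625), 86.24408721923828) [[ 634.8439 -542.6787]
 [ 771.7173 -551.6641]
 [ 774.1842 -514.0854]
 [ 637.3108 -505.1001]]
-0.80 ...................
-0.76 ...................
-0.72 ...................
-0.68 ...................
-0.64 ...................
-0.60 ...................
-0.56 ...........####....
-0.52 ...........####....
-0.48 ...................
-0.44 .............#####.
-0.40 .............#####.
-0.36 .............#####.
-0.32 .####..##....#####.
-0.28 .#.##.####...#####.
-0.24 .###.######..#####.
-0.20 ...#.######...####.
-0.16 ......####....####.
-0.12 .......#
[... 1079 characters left out ...]
#.####...
-0.64 .....###########...
-0.60 .########..#####...
-0.56 .####......####....
-0.52 ...........####....
-0.48 ...................
-0.44 .............#####.
-0.40 .............#####.
-0.36 .............#####.
-0.32 .####..##....#####.
-0.28 .#.##.####...#####.
-0.24 .###.######..######
-0.20 ####.###.##...#####
-0.16 ####..#####...#####
-0.12 .##....###.........
-0.08 ...................
-0.04 .....##.#....##....
0.00 ....######...##....
0.04 .....#..#..........
0.08 ...................
0.12 ###....#####.......
0.16 ####..######.......
0.20 ..###.######...#...
0.24 ###.##.###.........
0.28 .#####.............
0.32 ..###..............
0.36 ...#...............
0.40 ...................
```

```bash
python3 -m creep '[-33,0,23,3,1,-67,0,46,6,1,-100,0,69,9,1,-133,0,92,12,1,-167,0,115,15,1,-200,0,138,18,1,-233,0,161,21,1,-267,0,184,24,1,-300,0,207,27,1,-333,0,230,30,1,-367,0,253,33,1,-400,0,276,35.8,1]'
cat > w.py <<'E'
# world target -> shift in tool axes (mm), heading roll
import sys
from h import *
from station import robot
t=np.array(list(map(float,sys.argv[1:4]))); o=robot.observe(); M=R.from_rotvec(o["ee_rot"]).as_matrix()
h=np.degrees(np.arctan2(M[1,0],M[0,0])); print("ee",o["ee_pos"].round(4),"head",h.round(2),"q",o["joint_pos"].round(3),"F",o["force"].round(1),"t",o["time"])
c,s=np.cos(np.radians(h)),np.sin(np.radians(h))
M2=np.array([[c,0,-s],[s,0,c],[0,-1,0]])
print("shift mm",(M2.T@(t-o["ee_pos"])*1000).round(1),"roll",round((h-float(sys.argv[4])+180)%360-180,2) if len(sys.argv)>4 else"")
E
python3 w.py .553 .168 .2 -105.9
```

```text
time: 1.77
ee_pos: [0.4138, -0.3541, 0.2127]
ee_rot: [-1.063, 1.412, -1.419]
force: [0.3, -0.6, 1.3]
width: 0.0915
ee [ 0.4138 -0.3541  0.2127] head -106.27 q [-9.290e-01  7.900e-02  1.688e+00 -1.000e-03  1.372e+00  9.260e-01] F [ 0.3 -0.6  1.3] t 1.7667
shift mm [-540.2   12.7  -12.6] roll -0.37
```

```bash
python3 -m creep '[-40,0,-1,0,1,-80,0,-2,0,1,-120,0,-3,0,1,-160,0,-4,0,1,-200,0,-5,0,1,-240,0,-6,0,1,-280,0,-7,0,1,-320,0,-8,0,1,-360,0,-9,0,1,-400,0,-10,0,1,-440,5,-11,0,1,-470,10,-12,0,1]';python3 -m creep '[-30,0,0,0,1,-50,0,0,0,1,-50,0,0,0,1,-50,0,0,0,1]'; python3 w.py .553 .168 .06 -105.9
```

```text
time: 2.77
ee_pos: [0.5329, 0.1015, 0.2013]
ee_rot: [-1.065, 1.408, -1.416]
force: [1.3, -0.4, 0.2]
width: 0.0921
time: 3.1
ee_pos: [0.5462, 0.147, 0.2006]
ee_rot: [-1.067, 1.409, -1.416]
force: [-0.7, -0.5, -0.1]
width: 0.0918
ee [0.5462 0.147  0.2006] head -105.99 q [ 0.052  0.146  1.639 -0.005  1.357  1.903] F [-0.7 -0.5 -0.1] t 3.1
shift mm [-22.1 140.6   0.7] roll -0.09
```

```bash
python3 -m creep '[-15,10,1,0,1,-22,40,1,0,1,-22,70,1,0,1,-22,90,1,0,1,-22,90,1,0,1,-22,90,1,0,1]'; python3 w.py .553 .168 .06 -105.9
python3 - <<'E'
from h import *
from station import read_camera
for n in("scene","top"):
    c=read_camera(n); cv2.imwrite(f"pics/{n}1.png",cv2.resize((c["img"][280:420,230:420] if n=="scene" else c["img"][100:260,160:350])[...,::-1],None,fx=4,fy=4,interpolation=2))
E
```

```text
time: 3.6
ee_pos: [0.5529, 0.1657, 0.1104]
ee_rot: [-1.066, 1.412, -1.418]
force: [0.6, 0.9, 0.9]
width: 0.0915
ee [0.5529 0.1657 0.1104] head -106.18 q [ 0.085  0.266  1.686 -0.005  1.191  1.94 ] F [0.6 0.9 0.9] t 3.6
shift mm [-2.3 50.4 -0.5] roll -0.28
```

View pics/scene1.png

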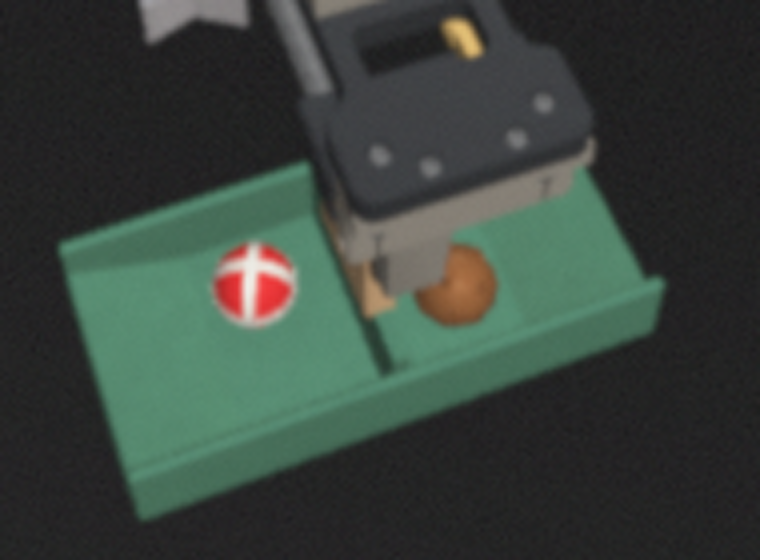

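The picture shows the front finger at crop (415,260), just outside the end of the fin, with both balls clear of it. I'll go down and close.

```bash
python3 -m creep '[-2,25,0,0,1,-2,50,0,0,1,-2,50,0,0,1,-2,50,0,0,-1,-2,50,0,0,-1,-2,50,0,0,-1,-2,50,0,0,-1,-2,50,0,0,-1,-2,50,0,0,-1,-2,50,0,0,-1,-2,50,0,0,-1,-2,50,0,0,-1]' 40; python3 w.py .553 .168 .06 -105.9
```

```text
time: 4.7
ee_pos: [0.5547, 0.1688, 0.0616]
ee_rot: [-1.064, 1.409, -1.417]
force: [-0.5, 0.5, 2.7]
width: 0.0457
ee [0.5547 0.1688 0.0616] head -106.1 q [ 0.09   0.334  1.709 -0.005  1.096  1.944] F [-0.5  0.5  2.7] t 4.7
shift mm [ 1.3  1.6 -1.4] roll -0.2
```

```bash
python3 -m creep '[0,-8,0,0,-1,0,-20,0,0,-1,0,-35,0,0,-1,0,-52,0,0,-1,0,-70,0,0,-1,0,-88,0,0,-1,0,-104,0,0,-1,0,-115,0,0,-1,0,-120,0,0,-1,0,-120,0,0,-1,0,-120,0,0,-1]'; python3 w.py .648 -.455 .18 11.5
python3 - <<'E'
from h import *
from station import read_camera
c=read_camera("scene"); cv2.imwrite("pics/scene2.png",c["img"][...,::-1])
E
```

```text
time: 5.62
ee_pos: [0.5538, 0.1691, 0.1805]
ee_rot: [-1.065, 1.41, -1.417]
force: [-0.3, 0.4, -4.0]
width: 0.0455
ee [0.5538 0.1691 0.1805] head -106.11 q [ 0.09   0.196  1.622 -0.005  1.323  1.943] F [-0.3  0.4 -4. ] t 5.6167
shift mm [5.734e+02 5.000e-01 2.637e+02] roll -117.61
```

View pics/scene2.png

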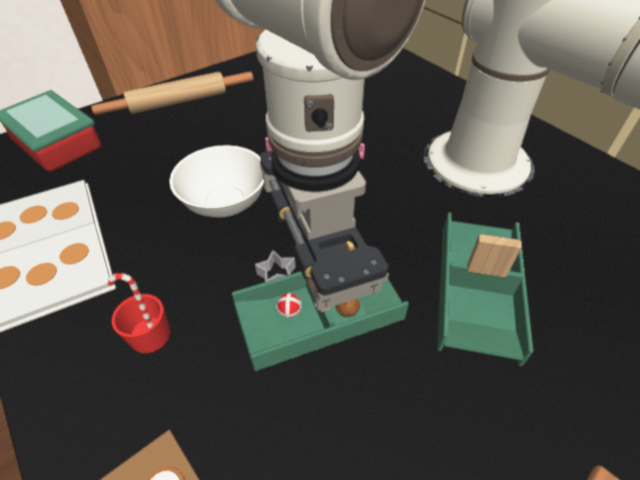

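The dish was lifted level. The peppermint (289,306) and walnut (348,306) are still in their sections. Now I'll carry it toward the tin.

```bash
python3 -m creep '[5,0,1,-2,-1,18,0,3,-7,-1,38,0,7,-13,-1,64,0,12,-19,-1,92,0,18,-25,-1,122,0,24,-31,-1,152,0,30,-37,-1,182,0,36,-43,-1,210,0,42,-49,-1,234,0,46,-55,-1,252,0,50,-59,-1,262,0,52,-62,-1]'; python3 w.py .648 -.44 .18 11.5
```

```text
time: 6.67
ee_pos: [0.5305, -0.099, 0.1809]
ee_rot: [-1.49, 0.6, -0.602]
force: [0.6, 1.0, -4.9]
width: 0.0458
ee [ 0.5305 -0.099   0.1809] head -44.03 q [-0.406  0.095  1.735 -0.004  1.311  0.364] F [ 0.6  1.  -4.9] t 6.6667
shift mm [ 321.5    0.9 -163.5] roll -55.53
```

```bash
python3 -m creep '[5,0,-3,-2,-1,18,0,-9,-6,-1,40,0,-20,-11,-1,70,0,-35,-17,-1,103,0,-52,-23,-1,138,0,-70,-29,-1,173,0,-88,-35,-1,208,0,-106,-41,-1,242,0,-123,-47,-1,272,0,-139,-52,-1,296,0,-151,-55,-1,312,0,-159,-55.5,-1]'; python3 -m creep '[7,0,-3,0,-1,9,0,-4,0,-1,9,0,-4,0,-1,9,0,-4,0,-1]';python3 w.py .648 -.455 .15 11.5
python3 - <<'E'
from h import *
from station import read_camera
c=read_camera("scene"); cv2.imwrite("pics/scene3.png",c["img"][...,::-1]); np.savez("s3.npz",**c)
c=read_camera("top"); cv2.imwrite("pics/top3.png",c["img"][...,::-1]); np.savez("t3.npz",**c)
E
```

```text
time: 7.67
ee_pos: [0.6441, -0.4308, 0.181]
ee_rot: [-1.568, -0.156, 0.158]
force: [-0.2, 0.5, -3.3]
width: 0.0456
time: 8.0
ee_pos: [0.6542, -0.4294, 0.1827]
ee_rot: [-1.568, -0.156, 0.157]
force: [-0.1, -0.5, -3.8]
width: 0.0458
ee [ 0.6542 -0.4294  0.1827] head 11.44 q [-0.734  0.732  0.902 -0.002  1.506 -0.933] F [-0.1 -0.5 -3.8] t 8.0
shift mm [-11.2  32.7 -23.9] roll -0.06
```

View pics/scene3.png

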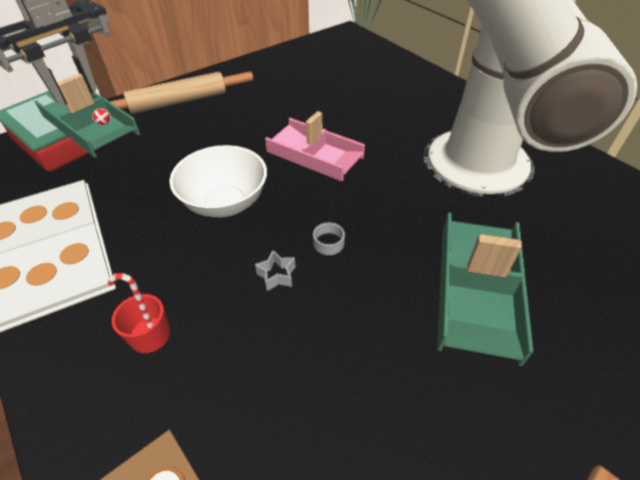

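View pics/top3.png

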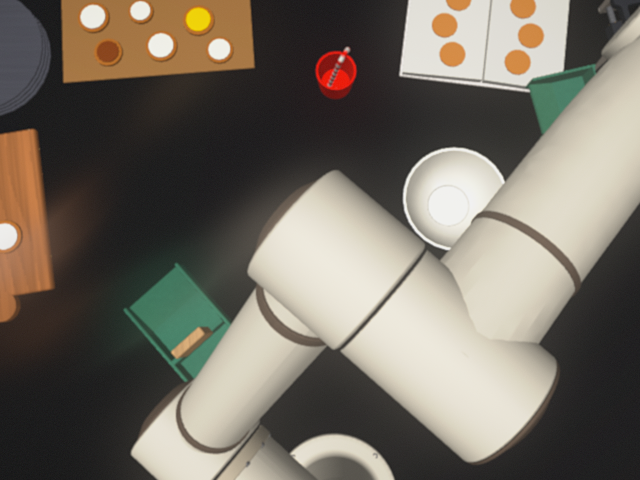

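```bash
python3 -m creep '[0,6,-6,0,-1,0,14,-12,0,-1,0,24,-18,0,-1,0,34,-20,0,-1,0,40,-20,0,-1,0,40,-20,0,-1]'; python3 -m creep '[0,0,0,0,-1,0,0,0,0,-1,0,0,0,0,-1]' 10;  python3 w.py .648 -.455 .136 11.5
python3 - <<'E'
from h import *
from station import read_camera
c=read_camera("scene"); cv2.imwrite("pics/scene4.png",cv2.resize(c["img"][0:200,0:260,::-1],None,fx=3,fy=3,interpolation=2))
E
```

```text
time: 8.6
ee_pos: [0.6572, -0.4493, 0.1401]
ee_rot: [-1.565, -0.154, 0.158]
force: [-0.5, -0.4, -4.4]
width: 0.0458
time: 8.85
ee_pos: [0.659, -0.4504, 0.1452]
ee_rot: [-1.571, -0.158, 0.155]
force: [0.2, 0.2, -4.8]
width: 0.0459
ee [ 0.659  -0.4504  0.1452] head 11.41 q [-0.749  0.797  0.876 -0.002  1.463 -0.948] F [ 0.2  0.2 -4.8] t 8.85
shift mm [-11.7   9.2  -2.4] roll -0.09
```

View pics/scene4.png

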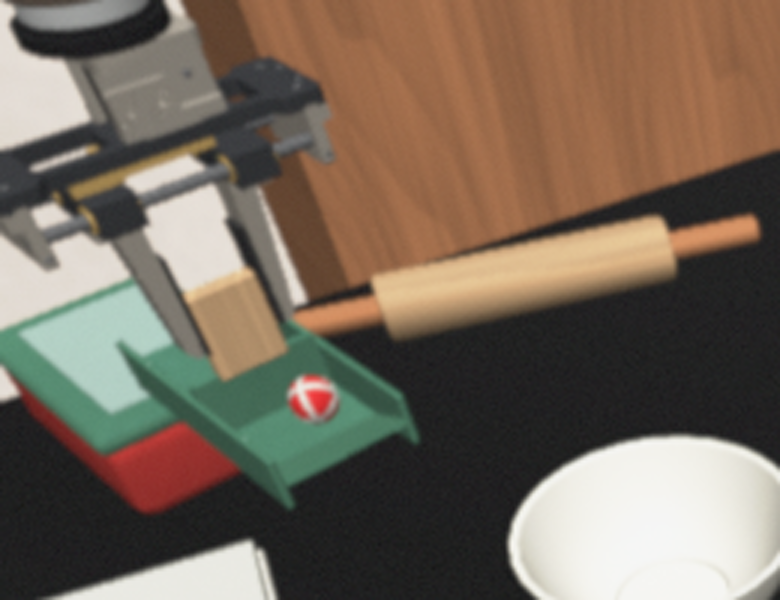

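```bash
python3 -m creep '[0,3,0,0,-1,0,6,0,0,-1,0,8,1,0,-1,0,10,3,0,-1,0,12,5,0,-1,0,14,7,0,-1,0,14,7,0,-1,0,14,7,0,-1]'; python3 w.py .648 -.455 .136 11.5
python3 - <<'E'
from h import *
from station import read_camera
c=read_camera("scene"); cv2.imwrite("pics/scene5.png",cv2.resize(c["img"][0:200,0:260,::-1],None,fx=3,fy=3,interpolation=2))
E
```

```text
time: 9.57
ee_pos: [0.6571, -0.4431, 0.1298]
ee_rot: [-1.569, -0.157, 0.156]
force: [-0.5, -0.2, -4.3]
width: 0.0458
ee [ 0.6571 -0.4431  0.1298] head 11.41 q [-0.744  0.792  0.914 -0.002  1.432 -0.943] F [-0.5 -0.2 -4.3] t 9.5667
shift mm [-11.3  -6.2  -9.8] roll -0.09
```

View pics/scene5.png

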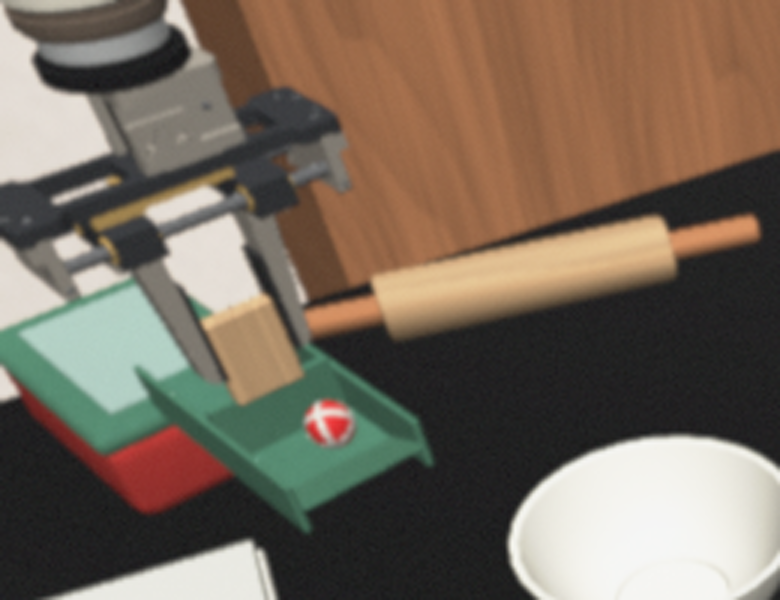

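```bash
cat > tilt.py <<'E'
import sys
from h import *
from station import read_camera,robot
def go(name=None):
    c=read_camera("scene"); P=cloud(c); hsv=cv2.cvtColor(c["img"],cv2.COLOR_RGB2HSV); e=robot.observe()["ee_pos"]
    if name: cv2.imwrite(name,c["img"][...,::-1])
    D=P-e; h=np.hypot(D[...,0],D[...,1]); ok=(c["range_z"]>0)
    w=(cv2.inRange(hsv,(8,50,60),(25,200,255))>0)&ok&(h<.04)&(D[...,2]>-.03)&(D[...,2]<.05)
    w=cv2.erode(w.astype(np.uint8),np.ones((3,3)))>0
    g=(cv2.inRange(hsv,(65,60,30),(92,255,255))>0)&ok&(h<.12)&(D[...,2]<-.01)
    q=P[w]
    for _ in range(4):
        m=q.mean(0); n=np.linalg.svd(q-m,full_matrices=False)[2][2]; r=(q-m)@n; q=q[abs(r)<max(.002,1.5*abs(r).mean())]
    n=n if n[1]>0 else -n
    print("fin pts",len(q),"ctr",m.round(4),"rms",np.std((q-m)@n).round(4),"n",n.round(3),"tilt",np.degrees(np.arcsin(-n[2])).round(1),"head",np.degrees(np.arctan2(n[1],n[0])).round(1))
    return c,P,g
if __name__=="__main__": go(sys.argv[1] if len(sys.argv)>1 else None)
E
python3 tilt.py
python3 - <<'E'
from h import *
for f in ("s3",):
    c=dict(np.load(f+".npz")); P=cloud(c)
c=dict(np.load("scene0.npz")); P=cloud(c)
m=(c["range_z"]>0)&(P[...,0]>.66)&(P[...,0]<.75)&(P[...,1]<-.56)&(P[...,1]>-.68); print(np.percentile(P[m][:,2],[5,50,95]))
m=(c["range_z"]>0)&(P[...,0]>.62)&(P[...,0]<.75)&(P[...,1]<-.44)&(P[...,1]>-.49); print(np.percentile(P[m][:,2],[5,50,95]))
m=(c["range_z"]>0)&(P[...,0]>.63)&(P[...,0]<.78)&(P[...,1]<-.49)&(P[...,1]>-.56)&(P[...,2]>.05)
q=P[m]; print(q[:,1].max(), np.percentile(q[:,2],[5,50,95]))
d=(q[:,0]-.634)*-.198+(q[:,1]+.534)*.98
print(np.percentile(d,[50,90,99]))
for z in(.055,.06,.065,.07,.075): print(z,np.percentile(d[abs(q[:,2]-z)<.003],[90,98]))
E
```

```text
fin pts 509 ctr [ 0.6569 -0.4403  0.138 ] rms 0.001 n [-0.21   0.978 -0.004] tilt 0.2 head 102.2
[0.0731911  0.0749681  0.07670363]
[-0.00198148 -0.00022646  0.0012592 ]
-0.5119374455430244 [0.05213616 0.07190463 0.07561181]
[-0.01107581 -0.00464829 -0.00206818]
0.055 [-0.00745027 -0.00589797]
0.06 [-0.00398445 -0.00300419]
0.065 [-0.00297699 -0.00144342]
0.07 [-0.00375847 -0.00196174]
0.075 [-0.00855175 -0.00498821]
```

```bash
python3 -m creep '[0,-8,0,0,-1,0,-10,-6,0,-1,0,-10,-14,0,-1,0,-4,-14,0,-1,0,0,-14,0,-1,0,3,-13,0,-1,0,3,-13,0,-1]'; python3 w.py .648 -.455 .136 11.5;python3 tilt.py pics/scene6.png
```

```text
time: 10.25
ee_pos: [0.6591, -0.4551, 0.125]
ee_rot: [-1.567, -0.156, 0.157]
force: [-1.0, 0.1, -4.2]
width: 0.0459
ee [ 0.6591 -0.4551  0.125 ] head 11.41 q [-0.754  0.823  0.875 -0.002  1.443 -0.953] F [-1.   0.1 -4.2] t 10.25
shift mm [-10.9 -11.    2.3] roll -0.09
fin pts 490 ctr [ 0.659  -0.4521  0.1341] rms 0.001 n [-0.222  0.975  0.003] tilt -0.2 head 102.8
```

View pics/scene6.png

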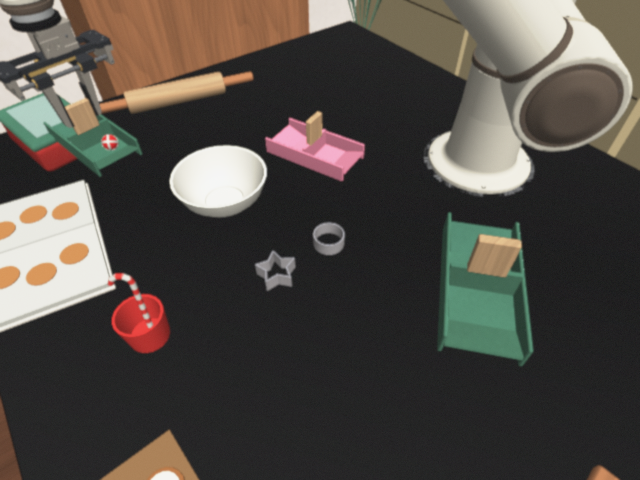

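```bash
python3 -m creep '[0,3,0,0,-1,0,6,0,0,-1,0,8,0,0,-1,0,8,0,0,-1]'
python3 - <<'E'
from tilt import *
c,P,g=go("pics/scene7.png")
e=robot.observe(); print(e["ee_pos"],e["force"])
hsv=cv2.cvtColor(c["img"],cv2.COLOR_RGB2HSV)
D=P-e["ee_pos"]; w=(cv2.inRange(hsv,(8,50,60),(25,200,255))>0)&(np.hypot(D[...,0],D[...,1])<.05)&(c["range_z"]>0)
print("fin top z",np.percentile(P[w][:,2],[2,90,97]))
# green side/underside lowest points on candy end
q=P[g]; dd=(q[:,0]-e["ee_pos"][0])*-.198+(q[:,1]-e["ee_pos"][1])*.98
for a,b in((-.12,-.09),(-.09,-.06),(-.06,-.03),(.03,.06),(.06,.08),(.08,.11)):
    k=q[(dd>a)&(dd<b)]; print(a,b,len(k),np.percentile(k[:,2],[2,50,98]).round(4) if len(k) else "")
cv2.imwrite("pics/crop7.png",cv2.resize(c["img"][70:190,0:160,::-1],None,fx=5,fy=5,interpolation=2))
E
```

```text
time: 10.63
ee_pos: [0.6595, -0.4559, 0.1182]
ee_rot: [-1.569, -0.157, 0.156]
force: [0.5, 0.9, -3.8]
width: 0.0459
fin pts 449 ctr [ 0.6597 -0.4527  0.1259] rms 0.001 n [-0.208  0.978 -0.008] tilt 0.5 head 102.0
[ 0.65956791 -0.45600597  0.11859371] [ 1.10748099 -0.68038173 -3.62821801]
fin top z [0.09759606 0.33081644 0.33304433]
-0.12 -0.09 79 [0.0721 0.0741 0.0927]
-0.09 -0.06 368 [0.0624 0.0713 0.0927]
-0.06 -0.03 89 [-0.0001  0.0844  0.0934]
0.03 0.06 412 [0.0585 0.0615 0.0927]
0.06 0.08 229 [0.0606 0.0692 0.0929]
0.08 0.11 346 [0.0597 0.0741 0.0918]
```

View pics/crop7.png

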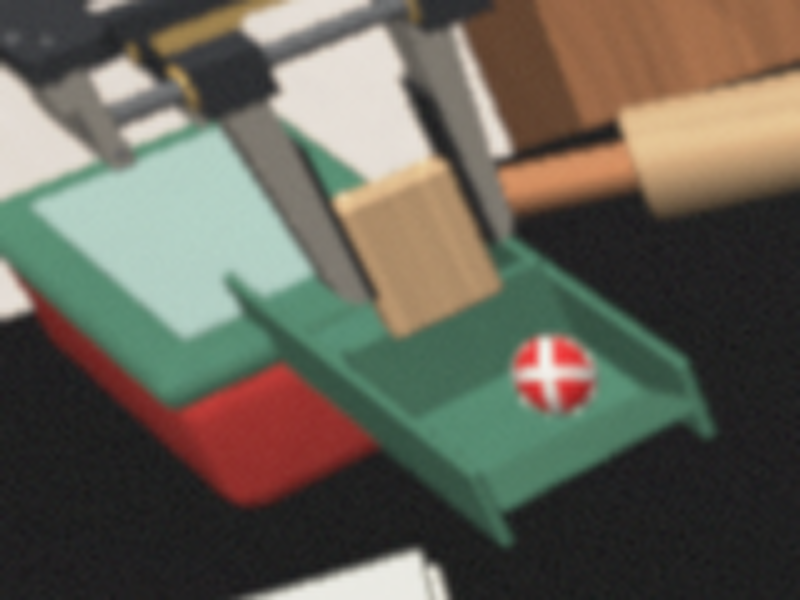

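The walnut end at crop (240,290) sinks into the tin with no force and no tilt, so the tin is not solid. I need a real support, and the side wall of the larger green dish, touched lightly, is the next candidate. I'll raise the dish clear and measure that wall.

```bash
python3 -m creep '[0,-8,0,0,-1,0,-20,2,0,-1,0,-35,4,0,-1,0,-52,6,0,-1,0,-66,8,0,-1,0,-72,8,0,-1,0,-72,8,0,-1]' 40
python3 - <<'E'
from h import *
np.set_printoptions(precision=4,suppress=True)
for n in("top","scene"):
    c=dict(np.load(n+"0.npz")); P=cloud(c); hsv=cv2.cvtColor(c["img"],cv2.COLOR_RGB2HSV); ok=c["range_z"]>0
    g=(cv2.inRange(hsv,(65,60,30),(92,255,255))>0)&ok&(P[...,0]<.43)&(P[...,0]>.05)&(P[...,1]>.05)
    q=P[g&(P[...,2]>.044)]; q0=P[g]; print(n,len(q),np.percentile(q[:,2],[5,50,95]),"floor",np.percentile(q0[:,2],[5,50]))
    ang=np.radians(41.1 if n=="scene" else 40.9)
    r=cv2.minAreaRect((q[:,:2]*1000).astype(np.float32)); print(r,cv2.boxPoints(r))
    # wood fin
    w=P[ok&(P[...,0]<.43)&(P[...,1]>.05)&(P[...,0]>.1)&(P[...,2]>.11)&(P[...,2]<.16)&(P[...,1]<.4)]; 
    if len(w): print("fin",len(w),np.percentile(w[:,2],95),cv2.minAreaRect((w[:,:2]*1000).astype(np.float32)))
    # two wall lines: coordinate along normal
    for a in (35,38,41,44):
        d=np.array([np.cos(np.radians(a)),np.sin(np.radians(a))]); 
        s=q[:,:2]@d; hst,ed=np.histogram(s,40); print(a,ed[hst>hst.max()*.3].round(3), (q[:,:2]@[-d[1],d[0]]).min().round(3),(q[:,:2]@[-d[1],d[0]]).max().round(3))
E
```

```text
time: 11.27
ee_pos: [0.6593, -0.449, 0.1956]
ee_rot: [-1.575, -0.161, 0.152]
force: [-0.4, 1.9, -3.9]
width: 0.0455
top 1014 [0.0443 0.0468 0.0545] floor [-0.0018  0.0067]
((269.70068359375, 224.7421875), (253.85848999023438, 122.40235137939453), 41.17326354980469) [[133.8672 187.2473]
 [214.4493  95.1123]
 [405.5342 262.2371]
 [324.9521 354.372 ]]
fin 410 0.12589745740710145 ((270.0345764160156, 224.81671142578125), (16.09869384765625, 59.67914962768555), 41.58314514160156)Traceback (most recent call last):
  File "<stdin>", line 15, in <module>
IndexError: boolean index did not match indexed array along axis 0; size of axis is 41 but size of corresponding boolean axis is 40
```

```bash
python3 -m creep '[-1,0,6,2,-1,-4,0,22,7,-1,-9,0,44,13,-1,-15,0,72,20,-1,-22,0,104,27,-1,-29,0,138,34,-1,-36,0,172,41,-1,-43,0,206,48,-1,-50,0,240,55,-1,-57,0,272,62,-1,-63,0,300,68,-1,-67,0,318,72,-1]'; python3 w.py .403 .137 .196 -138.8
```

```text
time: 12.27
ee_pos: [0.5279, -0.1467, 0.1887]
ee_rot: [-1.411, 0.826, -0.828]
force: [-0.2, -0.2, -4.3]
width: 0.0455
ee [ 0.5279 -0.1467  0.1887] head -60.82 q [-0.49   0.109  1.704 -0.003  1.328  0.572] F [-0.2 -0.2 -4.3] t 12.2667
shift mm [-308.6   -7.3   29.3] roll 77.98
```

```bash
python3 -m creep '[-6,0,0,2,-1,-20,0,1,8,-1,-42,0,3,15,-1,-70,0,6,22,-1,-102,0,9,29,-1,-136,0,12,36,-1,-170,0,15,43,-1,-204,0,19,50,-1,-236,0,22,57,-1,-264,0,25,64,-1,-288,0,27,71,-1,-302,0,29,76,-1]';  python3 -m creep '[-5,0,0,2,-1,-7,0,0,2,-1,-7,0,0,2,-1]'; python3 w.py .403 .137 .12 -138.8; python3 tilt.py pics/s8.png
```

```text
time: 13.27
ee_pos: [0.4048, 0.1298, 0.1877]
ee_rot: [-0.705, 1.778, -1.785]
force: [0.0, -0.9, -4.8]
width: 0.0456
time: 13.52
ee_pos: [0.4117, 0.1327, 0.1879]
ee_rot: [-0.682, 1.795, -1.805]
force: [-0.4, -0.4, -4.0]
width: 0.0458
ee [0.4117 0.1327 0.1879] head -138.5 q [ 0.035 -0.205  2.008 -0.005  1.338  2.453] F [-0.4 -0.4 -4. ] t 13.5167
shift mm [ 3.7 67.9 -9. ] roll 0.3
fin pts 16 ctr [0.4292 0.1474 0.1758] rms 0.0009 n [ 0.847  0.23  -0.48 ] tilt 28.7 head 15.2
```

View pics/s8.png

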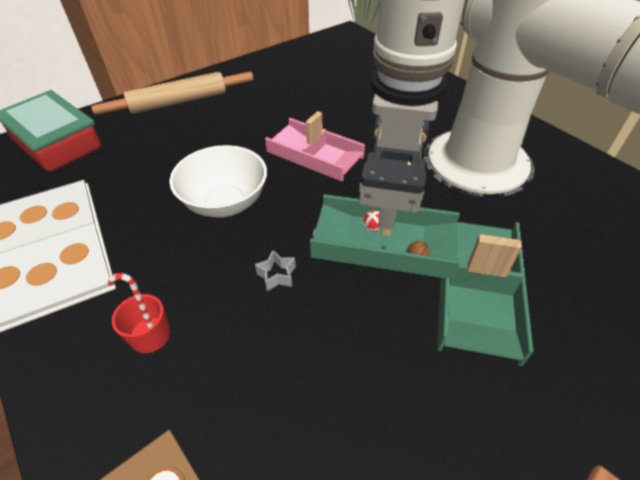

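```bash
python3 - <<'E'
from h import *
c=dict(np.load("top0.npz")); print("ring",cast(c,331.5,261,.02),"star",cast(c,327,197,.02))
c=dict(np.load("scene0.npz")); print("ring",cast(c,329,238,.02),"star",cast(c,276,269,.02))
E
python3 -m creep '[0,5,-3,0,-1,0,14,-8,0,-1,0,26,-14,0,-1,0,40,-20,0,-1,0,54,-24,0,-1,0,64,-24,0,-1,0,70,-24,0,-1,0,72,-24,0,-1,0,72,-24,0,-1,0,72,-24,0,-1]' 40;  python3 -m creep '[0,0,0,0,-1,0,0,0,0,-1,0,0,0,0,-1]' 10; python3 w.py .403 .137 .1086 -138.8; python3 tilt.py pics/s9.png;  python3 -c "
import cv2;a=cv2.imread('pics/s9.png');cv2.imwrite('pics/s9c.png',cv2.resize(a[130:370,280:550],None,fx=2.5,fy=2.5,interpolation=2))"
```

```text
ring [ 0.40527796 -0.00547122  0.02      ] star [5.20743052e-01 2.46550502e-04 2.00000000e-02]
ring [0.4081354  0.00084693 0.02      ] star [0.52182788 0.00364314 0.02      ]
time: 14.4
ee_pos: [0.3966, 0.1502, 0.1165]
ee_rot: [-0.679, 1.796, -1.806]
force: [0.3, -0.3, -4.6]
width: 0.0458
time: 14.65
ee_pos: [0.3964, 0.1503, 0.1164]
ee_rot: [-0.679, 1.796, -1.806]
force: [0.5, 0.8, -3.4]
width: 0.0456
ee [0.3964 0.1503 0.1164] head -138.61 q [ 0.079 -0.145  2.105 -0.005  1.179  2.5  ] F [ 0.5  0.8 -3.4] t 14.65
shift mm [ 3.8  7.8 14.3] roll 0.19
fin pts 31 ctr [0.402  0.1803 0.0908] rms 0.0011 n [-0.366  0.333  0.869] tilt -60.4 head 137.7
```

View pics/s9c.png

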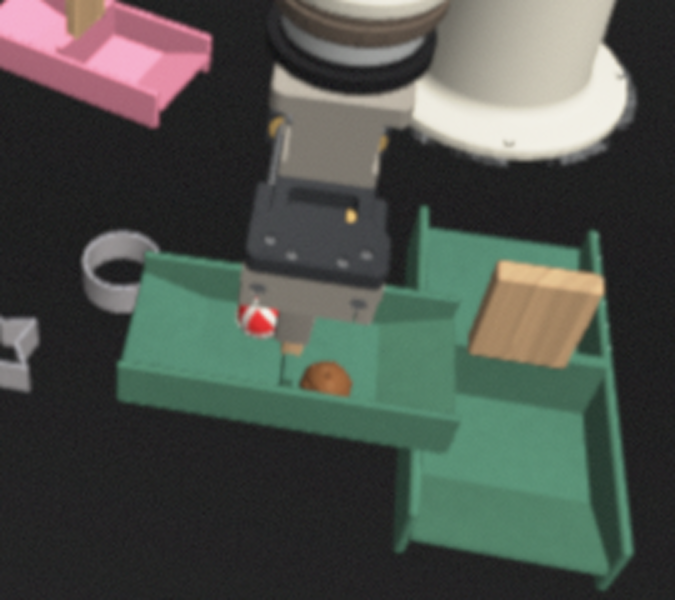

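```bash
python3 -m creep '[0,3,0,0,-1,0,6,0,0,-1,0,9,1,0,-1,0,11,2,0,-1,0,13,4,0,-1,0,15,6,0,-1,0,17,8,0,-1,0,17,8,0,-1,0,17,8,0,-1]'; python3 w.py .403 .137 .1086 -138.8; python3 tilt.py pics/s10.png;  python3 -c "
import cv2;a=cv2.imread('pics/s10.png');cv2.imwrite('pics/s10c.png',cv2.resize(a[130:370,280:550],None,fx=2.5,fy=2.5,interpolation=2))"
```

```text
time: 15.45
ee_pos: [0.4008, 0.1441, 0.0985]
ee_rot: [-0.682, 1.797, -1.806]
force: [0.2, -1.7, -3.4]
width: 0.0461
ee [0.4008 0.1441 0.0985] head -138.62 q [ 0.063 -0.11   2.113 -0.005  1.138  2.485] F [ 0.2 -1.7 -3.4] t 15.45
shift mm [  3.1 -10.1   6.8] roll 0.18
fin pts 31 ctr [0.4056 0.1736 0.0786] rms 0.0009 n [0.167 0.659 0.733] tilt -47.2 head 75.8
```

View pics/s10c.png

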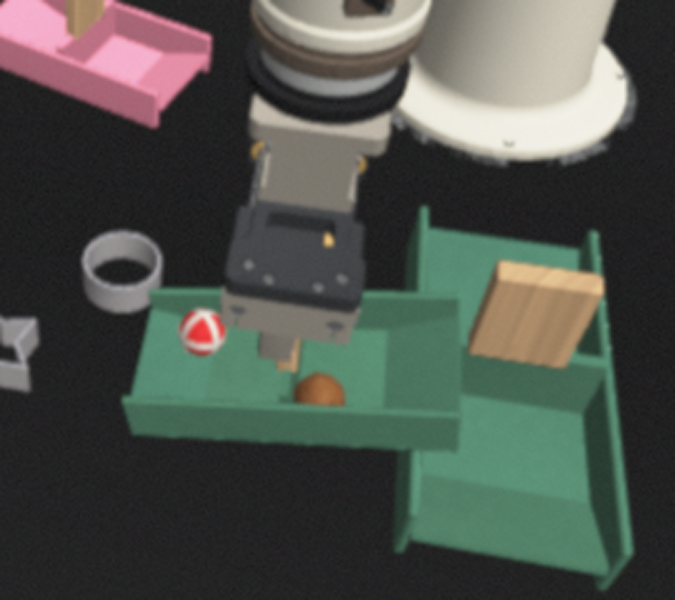

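The dish pivots as intended. The peppermint (crop 203,330) rolled to the foot of the ramp, the walnut (320,392) sits against the wall, and the big dish did not move. Now I'll measure the tilt.

```bash
cat > tilt2.py <<'E'
import sys
from h import *
from station import read_camera,robot
def go(name=None,ntop=None):
    c=read_camera("scene"); o=robot.observe(); e=o["ee_pos"]; P=cloud(c); hsv=cv2.cvtColor(c["img"],cv2.COLOR_RGB2HSV)
    if name: cv2.imwrite(name,c["img"][...,::-1])
    M=R.from_rotvec(o["ee_rot"]).as_matrix(); D=(P-e)@M  # tool coords
    g=(cv2.inRange(hsv,(65,60,30),(92,255,255))>0)&(c["range_z"]>0)
    for sgn in(1,-1):
        w=g&(abs(D[...,0]*sgn-.0455)<.004)&(abs(D[...,2])<.1)&(abs(D[...,1])<.12)
        A,B=[],[]
        for a in np.arange(-.09,.09,.01):
            k=w&(abs(D[...,2]-a)<.005)
            if k.sum()>4: A.append(a);B.append(-np.percentile(D[...,1][k],90)+e[2])
        if len(A)>4:
            p=np.polyfit(A,B,1); r=np.array(B)-np.polyval(p,A); ok=abs(r)<.006; p=np.polyfit(np.array(A)[ok],np.array(B)[ok],1)
            print("side",sgn,len(A),"tilt deg (candy down +)",-np.degrees(np.arctan(p[0])).round(1),"edge z at hinge",p[1].round(4), np.array(B).round(3))
go(sys.argv[1] if len(sys.argv)>1 else None)
E
python3 tilt2.py
```

```text
side 1 10 tilt deg (candy down +) 6.7 edge z at hinge 0.0491 [0.068 0.063 0.056 0.054 0.051 0.05  0.048 0.038 0.038 0.039]
side -1 18 tilt deg (candy down +) 11.2 edge z at hinge 0.0414 [0.036 0.058 0.055 0.054 0.051 0.049 0.048 0.045 0.044 0.041 0.039 0.037
 0.035 0.033 0.031 0.029 0.028 0.027]
```

```bash
sed -i 's/D\[...,1\]\[k\],90/D[...,1][k],8/' tilt2.py; python3 tilt2.py
```

```text
side 1 10 tilt deg (candy down +) 11.7 edge z at hinge 0.072 [0.091 0.089 0.087 0.084 0.083 0.063 0.061 0.06  0.058 0.056]
side -1 18 tilt deg (candy down +) 11.6 edge z at hinge 0.0717 [0.09  0.088 0.085 0.084 0.082 0.08  0.078 0.076 0.074 0.072 0.07  0.068
 0.065 0.063 0.061 0.059 0.057 0.056]
```

```bash
python3 -m creep '[0,1,1,0,-1,0,2,2,0,-1,0,4,3,0,-1,0,5,4,0,-1,0,5,4,0,-1,0,5,4,0,-1]' 10; python3 tilt2.py
```

```text
time: 16.1
ee_pos: [0.4038, 0.1411, 0.0939]
ee_rot: [-0.681, 1.797, -1.806]
force: [-0.5, -0.4, -3.7]
width: 0.0461
side 1 10 tilt deg (candy down +) 14.4 edge z at hinge 0.0665 [0.09  0.087 0.084 0.082 0.079 0.055 0.054 0.051 0.048 0.047]
side -1 18 tilt deg (candy down +) 14.4 edge z at hinge 0.0663 [0.089 0.087 0.084 0.082 0.079 0.076 0.074 0.071 0.07  0.066 0.064 0.061
 0.058 0.055 0.054 0.052 0.048 0.046]
```

```bash
python3 -m creep '[0,1,1,0,-1,0,2.5,2,0,-1,0,2.5,2,0,-1,0,2.5,2,0,-1]' 10; python3 -m creep '[0,0,0,0,-1,0,0,0,0,-1,0,0,0,0,-1,0,0,0,0,-1]' 58; python3 tilt2.py; python3 -m creep '[0,-1,0,0,-1,0,-4,0,0,-1,0,-9,0,0,-1,0,-17,0,0,-1,0,-27,0,0,-1,0,-39,0,0,-1,0,-52,0,0,-1,0,-65,0,0,-1,0,-77,0,0,-1,0,-87,0,0,-1,0,-94,0,0,-1,0,-98,0,0,-1]'; python3 -m creep '[0,-2,0,0,-1,0,-2,0,0,-1,0,-2,0,0,-1]'; python3 tilt2.py pics/s11.png; python3 w.py .43 -.133 .19 -138.8
```

```text
time: 16.48
ee_pos: [0.4054, 0.1396, 0.0916]
ee_rot: [-0.68, 1.796, -1.806]
force: [0.0, -0.8, -4.1]
width: 0.0461
time: 16.82
ee_pos: [0.4053, 0.1396, 0.0916]
ee_rot: [-0.68, 1.796, -1.806]
force: [0.4, -0.9, -3.2]
width: 0.0455
side 1 10 tilt deg (candy down +) 15.7 edge z at hinge 0.0638 [0.089 0.086 0.084 0.081 0.078 0.051 0.05  0.047 0.044 0.041]
side -1 18 tilt deg (candy down +) 15.5 edge z at hinge 0.0637 [0.089 0.086 0.084 0.081 0.078 0.074 0.071 0.07  0.067 0.064 0.061 0.058
 0.055 0.053 0.049 0.047 0.044 0.043]
time: 17.87
ee_pos: [0.4057, 0.1402, 0.1911]
ee_rot: [-0.678, 1.795, -1.806]
force: [0.3, 0.5, -4.3]
width: 0.0452
time: 18.12
ee_pos: [0.4047, 0.1401, 0.191]
ee_rot: [-0.682, 1.797, -1.806]
force: [-0.5, -0.0, -4.6]
width: 0.0452
side 1 16 tilt deg (candy down +) 15.5 edge z at hinge 0.1629 [0.188 0.186 0.182 0.18  0.177 0.158 0.157 0.158 0.156 0.157 0.155 0.152
 0.149 0.147 0.144 0.142]
side -1 18 tilt deg (candy down +) 15.5 edge z at hinge 0.1631 [0.188 0.185 0.182 0.18  0.177 0.174 0.171 0.169 0.167 0.163 0.16  0.158
 0.155 0.152 0.149 0.145 0.143 0.142]
ee [0.4046 0.1401 0.1909] head -138.61 q [ 0.053 -0.22   2.014 -0.005  1.348  2.473] F [ 0.8 -0.5 -3.7] t 18.1667
shift mm [161.5   0.9 221.6] roll 0.19
```

View pics/s11.png

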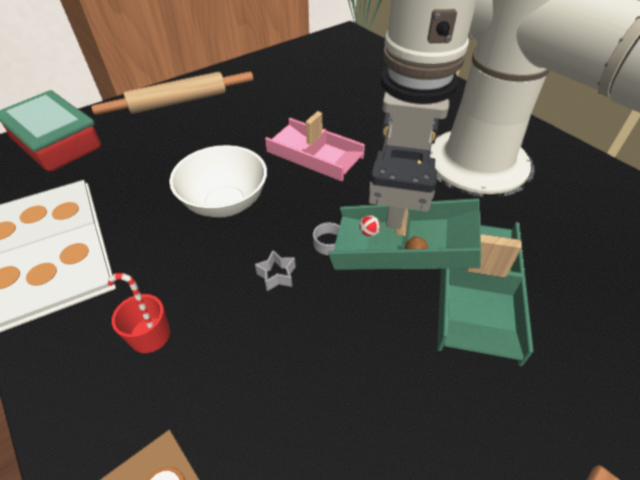

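The dish is locked at 15.5° with both balls in place (370,226) and (416,243), and the big dish still stands at the same pixels. Below 20° the ramp still holds the peppermint, so I'll carry it gently to the bowl and let a small stop tip it over the lip there.

```bash
python3 -m creep '[1,0,1,0,-1,3,0,3,0,-1,6,0,7,0,-1,11,0,12,0,-1,17,0,19,0,-1,23,0,26,0,-1,31,0,35,0,-1,40,0,45,0,-1,50,0,56,0,-1,60,0,67,0,-1,70,0,78,0,-1,80,0,90,0,-1]'; python3 -m creep '[10,0,12,0,-1,21,0,23,0,-1,31,0,34,0,-1,40,0,45,0,-1,49,0,55,0,-1,57,0,64,0,-1,64,0,71,0,-1,69,0,78,0,-1,74,0,83,0,-1,77,0,87,0,-1,79,0,89,0,-1,80,0,90,0,-1]'; python3 -m creep '[0,3,0,0,-1,0,9,0,0,-1,0,16,0,0,-1,0,20,0,0,-1,0,22,0,0,-1,0,22,0,0,-1]'; python3 tilt2.py pics/s12.png; python3 w.py .403 -.101 .168 -138.8
python3 - <<'E'
from h import *
a=cv2.imread('pics/s12.png');cv2.imwrite('pics/s12c.png',cv2.resize(a[90:290,150:420],None,fx=2.8,fy=2.8,interpolation=2))
from station import read_camera
c=read_camera("top");cv2.imwrite("pics/t12.png",c["img"][...,::-1])
E
```

```text
time: 19.17
ee_pos: [0.4043, 0.0182, 0.1921]
ee_rot: [-0.68, 1.797, -1.806]
force: [0.5, 0.7, -4.7]
width: 0.0459
time: 20.17
ee_pos: [0.404, -0.1009, 0.1926]
ee_rot: [-0.681, 1.797, -1.805]
force: [-0.6, -0.4, -4.0]
width: 0.0457
time: 20.67
ee_pos: [0.4036, -0.1003, 0.1697]
ee_rot: [-0.682, 1.798, -1.804]
force: [0.9, 0.1, -4.0]
width: 0.0458
side 1 14 tilt deg (candy down +) 15.7 edge z at hinge 0.1407 [0.167 0.164 0.16  0.157 0.154 0.152 0.149 0.146 0.111 0.128 0.127 0.123
 0.122 0.119]
side -1 18 tilt deg (candy down +) 15.4 edge z at hinge 0.1409 [0.166 0.163 0.161 0.158 0.154 0.151 0.149 0.147 0.144 0.141 0.138 0.135
 0.132 0.13  0.127 0.125 0.122 0.119]
ee [ 0.4039 -0.1006  0.1702] head -138.59 q [-0.534 -0.238  2.071 -0.003  1.306  1.886] F [-0.1  0.4 -3.3] t 20.7167
shift mm [ 0.9  2.2 -0.2] roll 0.21
```

View pics/s12c.png

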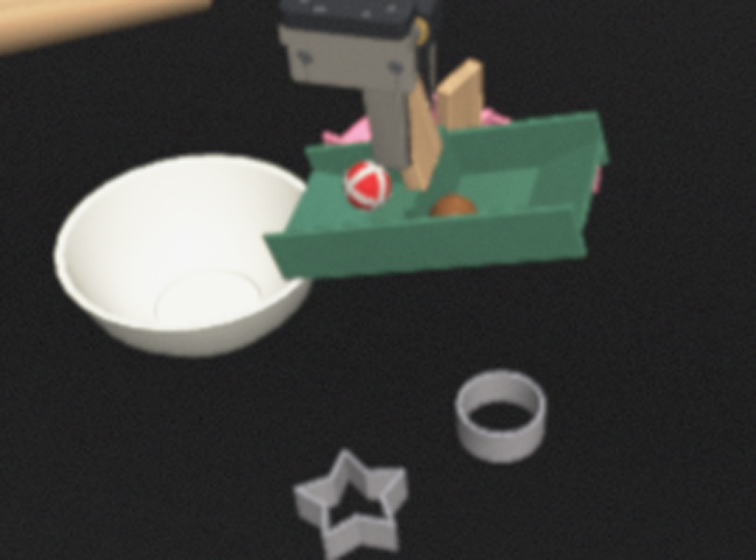

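View pics/t12.png

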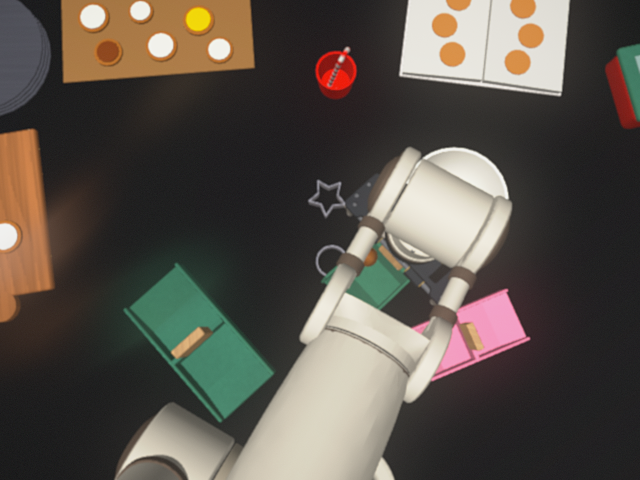

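```bash
python3 -m creep '[0,0,5,0,-1,0,0,17,0,-1,0,0,37,0,-1,0,0,65,0,-1,0,0,65,0,-1,0,0,65,0,-1,0,0,65,0,-1,0,0,65,0,-1,0,0,65,0,-1,0,0,65,0,-1]'; python3 tilt2.py pics/s13.png
python3 - <<'E'
from h import *
a=cv2.imread('pics/s13.png');cv2.imwrite('pics/s13c.png',cv2.resize(a[90:290,120:390],None,fx=2.8,fy=2.8,interpolation=2))
E
```

```text
time: 21.6
ee_pos: [0.4469, -0.1492, 0.1711]
ee_rot: [-0.681, 1.796, -1.805]
force: [-1.1, 0.0, -3.9]
width: 0.0456
side 1 14 tilt deg (candy down +) 15.3 edge z at hinge 0.142 [0.168 0.164 0.161 0.159 0.154 0.152 0.149 0.149 0.112 0.113 0.129 0.126
 0.124 0.12 ]
side -1 18 tilt deg (candy down +) 15.5 edge z at hinge 0.1423 [0.167 0.165 0.162 0.159 0.156 0.152 0.15  0.148 0.147 0.142 0.139 0.136
 0.134 0.131 0.129 0.125 0.122 0.121]
```

View pics/s13c.png

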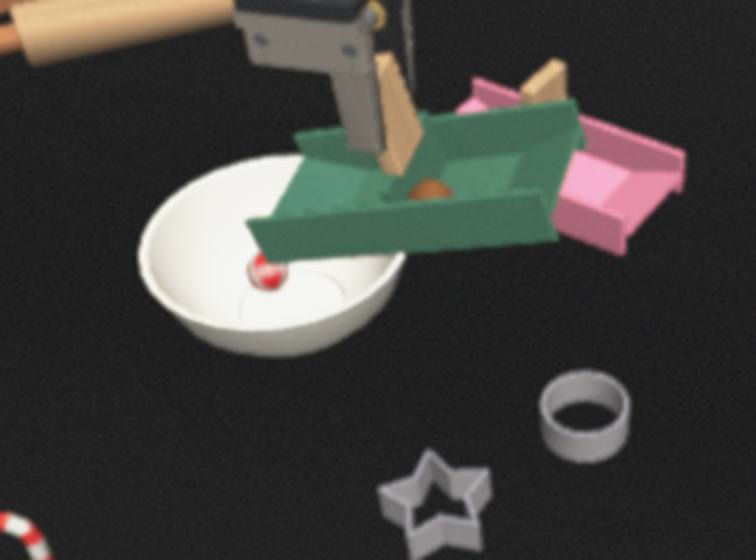

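The peppermint is in the bowl at crop (267,271). The walnut is still in the dish at (432,193) and the bowl hasn't moved. Next I'll raise the dish and take it back to its old spot on bare counter.

```bash
python3 -m creep '[0,-5,0,0,-1,0,-15,0,0,-1,0,-27,0,0,-1,0,-36,0,0,-1,0,-40,0,0,-1]'; python3 -m creep '[-1,0,-1,-1,-1,-5,0,-3,-2,-1,-11,0,-6,-3,-1,-19,0,-11,-4,-1,-30,0,-17,-5,-1,-42,0,-25,-6,-1,-57,0,-33,-7,-1,-73,0,-42,-9,-1,-90,0,-52,-11,-1,-108,0,-63,-13,-1,-126,0,-74,-15,-1,-145,0,-84,-17,-1]'; python3 w.py .553 .17 .11 -105.9
```

```text
time: 22.07
ee_pos: [0.448, -0.15, 0.2134]
ee_rot: [-0.678, 1.793, -1.808]
force: [-0.3, 1.1, -4.5]
width: 0.0457
time: 23.07
ee_pos: [0.4999, 0.0116, 0.2096]
ee_rot: [-0.9, 1.598, -1.604]
force: [-0.2, -0.5, -4.5]
width: 0.0454
ee [0.4999 0.0116 0.2096] head -121.42 q [-0.216 -0.034  1.809 -0.004  1.366  1.903] F [-0.2 -0.5 -4.5] t 23.0667
shift mm [-162.9   99.6  -37.3] roll -15.52
```

```bash
python3 -m creep '[-20,0,-5,-2,-1,-41,0,-9,-4,-1,-62,0,-14,-6,-1,-81,0,-19,-8,-1,-99,5,-23,-10,-1,-115,15,-26,-12,-1,-129,28,-30,-14,-1,-141,42,-32,-15,-1,-150,56,-35,-15.5,-1,-157,70,-36,-15.5,-1,-161,82,-37,-15.5,-1,-163,92,-37,-15.5,-1]';python3 -m creep '[0,4,0,0,-1,0,6,0,0,-1,0,6,0,0,-1]'; python3 w.py .553 .17 .086 -105.9; python3 tilt2.py pics/s14.png
```

```text
time: 24.07
ee_pos: [0.5533, 0.1685, 0.1158]
ee_rot: [-1.067, 1.41, -1.415]
force: [-0.7, 0.2, -4.7]
width: 0.0452
time: 24.32
ee_pos: [0.5542, 0.167, 0.1115]
ee_rot: [-1.065, 1.41, -1.418]
force: [-0.1, 0.7, -4.6]
width: 0.0455
ee [0.5542 0.167  0.1115] head -106.12 q [ 0.087  0.267  1.683 -0.005  1.191  1.941] F [-0.1  0.7 -4.6] t 24.3167
shift mm [-2.5 25.5 -2. ] roll -0.22
side 1 11 tilt deg (candy down +) 15.7 edge z at hinge 0.0839 [0.109 0.106 0.105 0.079 0.078 0.075 0.072 0.07  0.067 0.065 0.062]
side -1 18 tilt deg (candy down +) 15.4 edge z at hinge 0.0839 [0.109 0.106 0.103 0.1   0.098 0.095 0.092 0.089 0.087 0.084 0.081 0.078
 0.076 0.072 0.07  0.067 0.064 0.063]
```

View pics/s14.png

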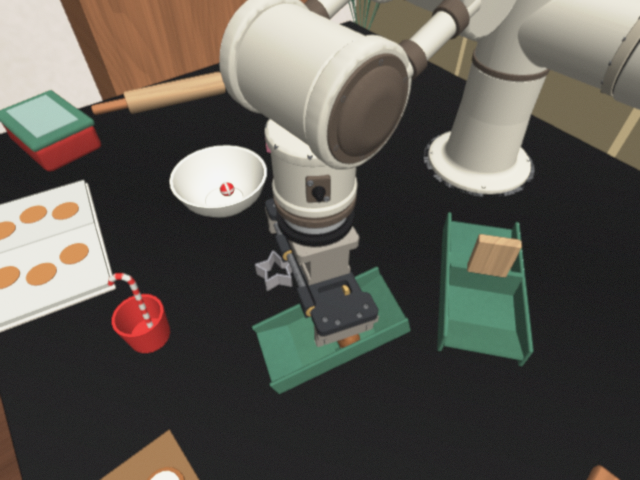

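```bash
python3 -m creep '[0,5,0,0,-1,0,11,0,0,-1,0,16,0,0,-1,0,19,0,0,-1,0,21,0,0,-1,0,21,0,0,-1]'; python3 -m creep '[0,0,0,0,-1,0,0,0,0,-1,0,0,0,0,-1]' 8; python3 -m creep '[0,3,-1,0,-1,0,6,-3,0,-1,0,8,-6,0,-1,0,11,-8,0,-1,0,13,-11,0,-1,0,15,-14,0,-1,0,15,-14,0,-1]'; python3 tilt2.py
```

```text
time: 24.87
ee_pos: [0.5538, 0.1671, 0.0899]
ee_rot: [-1.066, 1.41, -1.417]
force: [0.5, -0.4, -4.8]
width: 0.0455
time: 25.12
ee_pos: [0.5546, 0.1672, 0.091]
ee_rot: [-1.064, 1.409, -1.418]
force: [0.7, 0.3, -4.7]
width: 0.0455
time: 25.7
ee_pos: [0.5399, 0.1712, 0.075]
ee_rot: [-1.066, 1.41, -1.417]
force: [-0.9, 0.4, -4.2]
width: 0.046
side 1 11 tilt deg (candy down +) 8.1 edge z at hinge 0.048 [0.061 0.06  0.024 0.046 0.045 0.043 0.042 0.041 0.04  0.038 0.037]
side -1 18 tilt deg (candy down +) 7.8 edge z at hinge 0.0481 [0.061 0.059 0.058 0.056 0.055 0.054 0.052 0.05  0.049 0.048 0.047 0.045
 0.045 0.043 0.041 0.04  0.038 0.037]
```

```bash
python3 -m creep '[0,2,-2,0,-1,0,4,-4,0,-1,0,6,-6,0,-1,0,8,-8,0,-1,0,10,-10,0,-1,0,12,-12,0,-1,0,12,-12,0,-1]'; python3 tilt2.py
```

```text
time: 26.33
ee_pos: [0.5289, 0.1743, 0.0632]
ee_rot: [-1.065, 1.41, -1.417]
force: [-0.0, 0.0, -4.4]
width: 0.0459
side 1 11 tilt deg (candy down +) 0.5 edge z at hinge 0.0364 [0.037 0.038 0.017 0.036 0.036 0.035 0.036 0.036 0.037 0.036 0.036]
side -1 18 tilt deg (candy down +) 0.1 edge z at hinge 0.0364 [0.037 0.036 0.036 0.037 0.037 0.036 0.037 0.037 0.036 0.037 0.036 0.036
 0.037 0.036 0.036 0.037 0.036 0.036]
```

```bash
python3 -m creep '[0,1,0,0,-1,0,1,0,0,-1,0,1,0,0,0.1,0,1,0,0,0.2,0,1,0,0,0.4,0,1,0,0,0.6,0,1,0,0,0.8,0,1,0,0,0.8,0,1,0,0,0.8]' 5; python3 -m creep '[0,-5,0,0,0.8,0,-15,0,0,0.8,0,-30,0,0,0.8,0,-50,0,0,0.8,0,-75,0,0,0.8,0,-100,0,0,0.8,0,-120,0,0,0.8,0,-130,0,0,0.8,0,-130,0,0,0.8,0,-130,0,0,0.8]'
python3 - <<'E'
from h import *
from station import read_camera
for n in("scene","top"):
    c=read_camera(n); cv2.imwrite(f"pics/{n}_20.png",c["img"][...,::-1]); np.savez(n+"20.npz",**c)
E
```

```text
time: 27.13
ee_pos: [0.5294, 0.1743, 0.0626]
ee_rot: [-1.064, 1.409, -1.417]
force: [0.2, 1.0, -0.1]
width: 0.0824
time: 27.97
ee_pos: [0.5293, 0.1749, 0.1927]
ee_rot: [-1.064, 1.409, -1.418]
force: [-0.3, -0.1, -0.3]
width: 0.083
```

View pics/scene_20.png

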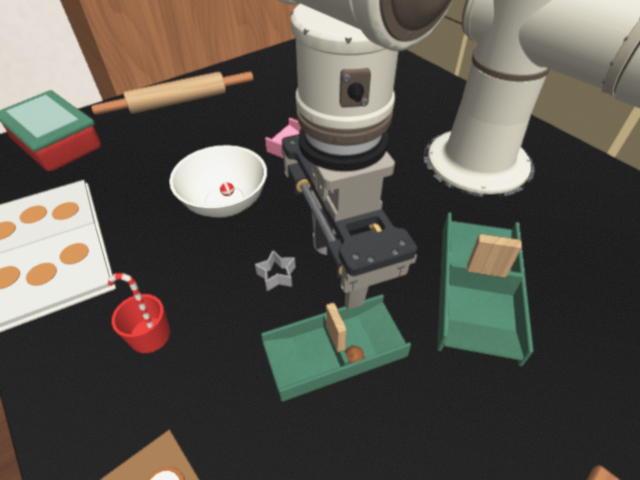

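The dish is down and upright at (336,347) with the walnut in it at (355,354), and the peppermint is in the bowl at (227,188). I'll check the bowl and the look-alikes against the first image, then hand in.

Run:
```python
from h import *
from station import robot
for n in("scene0","scene20"):
    c=dict(np.load(n+".npz")); P=cloud(c); hsv=cv2.cvtColor(c["img"],cv2.COLOR_RGB2HSV); ok=c["range_z"]>0
    m=ok&(np.hypot(P[...,0]-.504,P[...,1]+.216)<.11)&(P[...,2]>.062)&(P[...,2]<.085); q=P[m]
    A=np.c_[2*q[:,:2],np.ones(len(q))]; s=np.linalg.lstsq(A,(q[:,:2]**2).sum(1),rcond=None)[0]
    g=(cv2.inRange(hsv,(65,60,30),(92,255,255))>0)&ok
    b=g&(P[...,0]<.42)&(P[...,1]>.05)&(np.arange(640)[None]>430); v,u=np.nonzero(b)
    print(n,"bowl",s[:2].round(4),"big dish px",u.min(),u.max(),v.min(),v.max(),len(u))
q=P[g&(P[...,2]>.02)&(P[...,0]>.42)&(P[...,1]>.03)&(P[...,1]<.3)]; print("dish wall z",np.percentile(q[:,2],[50,98]).round(4))
print(robot.observe()["qvel"].round(3)); robot.hand_in()
```

```text
scene0 bowl [ 0.5055 -0.2146] big dish px 437 533 212 366 9562
scene20 bowl [ 0.5054 -0.2147] big dish px 437 533 211 366 9552
dish wall z [0.0321 0.0417]
[0.002 0.01  0.006 0.    0.001 0.   ]
the job is handed in; nothing more can be done
```

The peppermint ball is in the white bowl, and the walnut is still in the dish. The dish is back on bare counter, upright, about 25 mm from where it started. I handed in at about 28 s.

**How it was tipped:** the tool can't tilt, so I held the grip by its ends and let the dish pivot against a support.
- I first tried the red tin, but it turned out not to be solid. The dish's edge passed into it with no contact.
- I then rested the walnut end lightly on the side wall of the larger green dish and clamped the dish at about 15.5°.
- That is less than the 45° tip you described, so a short stop over the bowl sent the peppermint over the lip.

**Last checks:**
- **Bowl:** its centre is within about 0.1 mm of its first position.
- **Larger green dish:** it covers the same pixels as at the start, within one, so leaning on it did not shift it.
- **Dish:** it measured level, within 0.5°, just before I let go.
- **Robot:** the gripper was clear of everything at hand-in.
- **Not checked at the end:** the pink dish and the ring cutter were partly or fully hidden behind the arm in the final picture, but nothing came close to them after they were last seen in place.

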